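Lock a twist-in channel nut in the strut rail and cap it

ROBOT

A 6-joint arm with a two-finger parallel gripper is mounted at the origin on a cart in front of the work surface, level with it; the furniture and walls round the work are solid. World frame = base frame: x ahead of the robot, y to its left, z up, the work surface at z = 0. Lengths are in m, angles in degrees, forces in N, time in s.
With the tool pointing down it reaches from about 0.3 to 0.75 m from the base axis. Payload 8.5 kg.
Tool frame: the origin (TCP) lies on the centre line of the jaws, within the pads' length; the fingertips stand env.tcp_to_tips ahead of it and the grasp point (between the pads) lies 8 mm behind it (env.tcp_to_tips is the distance from the TCP to the fingertips, in m); z points along the fingers, y is the direction in which the jaws open and shut (so a half turn about z gives the same grasp; the last joint's range is limited). The gripper opens to 85 mm and grips with 20 to 120 N. Pads are 22 mm wide; open, the fingers measure 114 mm over their backs; the gripper's body (76 mm by 85 mm) begins 54 mm behind the grasp point. The pads swing forward as they close: fully open they stand 13 mm farther back than shut.
Start: joints at [59.628, 21.807, 74.336, -0, 83.858, -12.336], TCP at [0.17, 0.523, 0.242] pointing down, gripper open.
Joint ranges: [-178.18, 178.18], [-50.72, 133.34], [12.68, 142.11], [-81.47, 261.47], [9.98, 163.14], [-165.26, 165.26]. Speed limits (degrees/s): [136.94, 136.94, 180, 180, 180, 180].

INTERFACE

Orientations are given as a 3x3 rotation matrix whose columns are the frame's x, y, z axes.
In Python, from rig import env gives the robot as it stands. The module is installed in compiled form; this text tells all that it offers.
- The arm moves only by the tool carry_out, never from a script. Its argument "rows" is a list of rows, each an object of numbers: "tx", "ty", "tz": the shift along the tool's x, y, z in cm; "yaw": the turn about the tool's z in rad. In form: [{"tx": .., "ty": .., "tz": .., "yaw": ..}, ...]. A call has 1 to 12 rows; each row shifts and turns the pose as measured when the row begins, along the tool's axes as they then stand; what a row does not reach is not made up. A row lasts 1/10 s, in which the tool goes at most 50 mm and 8.59 degrees, less where a joint would pass 70% of its speed; a pose out of reach is approached as far as the arm can. A call is refused whole if a number of a shift passes 5 or a number of a turn 0.15, either way. A call with a gripper value outside its range is refused whole. "jaw" is the closure, from -1 (fully open) to 1 (shut), set as the call begins (left out, the last holds). The fingers move at their own pace and stop on an object; "squeeze" is the grip in N (left out, the last holds). Time passes only in rows, so rows that do not move let the fingers close. It gives the time, the measured TCP pose, the force and the opening at its end, in the units of the state.
- env.observe(): the state, without advancing time (a new reading comes with each control period).
- env.get_image(name): name is "scene" or "side" or "wrist"; returns the picture (420x560x3 uint8, red, green, blue); there is no depth.
- env.camera_params(name): a dict with "vertical_fov" (degrees; the focal length in pixels is half the picture's height over the tangent of half this angle, whatever the lens; pixels are square), "cx", "cy" (the principal point, pixels), "view" (4x4, takes a point from world to camera coordinates). Camera axes: x right, y up, looking along -z (the intrinsics and any distortion apply to the point x, -y, -z); pixel columns grow to the right and rows downward; lengths in m; the calibration is good to about 2 mm. The wrist camera is an equidistant fisheye: a pixel r from the principal point sees the ray r / f radians off the axis. A picture is of the moment at which its call begins: read the wrist's pose just before it. camera_params takes no time and is no camera call; for the wrist camera it gives the pose at the moment of the call.
- env.close_job(): hands the job in, once; it reports no verdict.
The state is a dict: "time_s": time; "q": joint angles; "qvel": joint speeds; "joint_efforts": joint torques, N m; "position": TCP position; "tool_rot": TCP orientation; "ft_force": force on the tool from outside, world axes, zero at the start; "wrist_torque": the same for the moment, N m; "grip_width": finger opening in m.
Only numpy, scipy, OpenCV 4.12 (cv2) and the standard library are available. Lean on these libraries where they do the work, as an engineer would, in place of code of your own. Each camera call takes 0.05 s, during which the arm holds its last target. There are 200 camera calls.

TASK

Fit the twist-in channel nut in the strut rail at the red mark: lower its foot lengthwise through the slot, press it down against its spring, give it a quarter turn and let it rise so that its grooves catch both lips of the rail. Then seat the orange flanged cap, flange down, over the nut's brass spigot so that it sits flush on the nut's steel collar. Leave both parts released and do not disturb the other things on the worktop.

Things in the scene. Friction and masses are not known exactly. Their poses are not given: they have to be found in the camera images.
- rail: Aluminium strut rail fixed to the worktop, 200 mm long (240 with screw tabs), 84 wide, 47 high, running roughly left to right. Origin under its middle; x along it, z up. Slot 34 mm wide along the middle of its top between two lips (top z = 47 mm), whose inner edges are turned down to z = 39 mm (4 mm thick, y = 17 to 21 mm either side, rounded). Channel inside 78 mm wide, floor at z = 4 mm.
- mark_top (a point): The place for the nut: a point in the middle of the slot, level with the top of the lips (47 mm above the worktop), between two red lines drawn across the lips, with red clips on the rail's sides. x along the rail, up to 45 mm from the rail's middle. The nut belongs within 20 mm of it along the rail.
- cradle: Black plastic cradle fixed to the worktop, 92 x 56 x 39 mm, that holds the nut upright at the start with the nut's foot along the cradle's x. Origin under its middle. The foot rests 32 mm above the worktop.
- nut: Channel nut, loose, 330 g. Origin: centre of its foot's underside; x along the foot, z up. Steel foot 64 (x) x 26 x 10 mm, a rounded ridge 4 mm high across each end (22.5 to 30.5 mm from the axis) bounding a groove; neck 24 mm across; steel collar 72 across, z = 25 to 31; brass spigot 52 across, z = 31 to 39; blue grip block 28 (x) x 24 (y), z = 39 to 85 mm. Both ends alike.
- nut_grip (a point): Centre of the blue grip block, on the nut's axis, 62 mm above the nut's origin; axes as the nut's. Grip here from above across the 24 mm width (nut's y). Height above the worktop: 94 mm in the cradle, 84 mm pressed fully down in the rail (collar on the lips), below 86.5 mm the foot turns freely under the lips, 91 mm when caught by the lips.
- nut_foot (a point): Centre of the foot's groove floor, on the nut's axis, 10 mm above the nut's origin; axes as the nut's. The foot passes the slot only when lying along the rail (within 7 degrees). A quarter turn either way brings it across the rail; risen there, the ridges straddle the turned-down lip edges and hold it within about 9 degrees.
- spring_foot (a joint): Sprung black button under the nut's foot, 20 mm across; 0: fully out, 28 mm below the foot; grows as it is pushed in, to 0.012 m. It stands on the channel floor and pushes the nut up with 10 N at 0, 12 N at 0.003 (nut caught), 16 N at 0.010 (nut fully pressed). It holds the nut up with the cap on it.
- cap: Orange flanged end cap, loose, 200 g, round, 66 mm high, standing on its flange. Origin at the centre of its underside, z up. Flange 90 mm across and 14 mm thick; above it a barrel 54 mm across to grip, closed at the top. From below it is hollow: a recess 56 mm across through the flange (for the brass spigot), then a bore 44 mm across to 60 mm height (for the blue grip block).
- cap_mid (a point): Middle of the cap, on its axis, 33 mm above its underside. Seated on the nut, it is 64 mm above the nut's origin, that is 2 mm above point nut_grip.
- marker: Bystander: whiteboard marker, 130 mm long, lying in front of the rail.
- driver_flat: Bystander: red-handled screwdriver, 164 mm long, lying behind the rail.
- brass_weight: Bystander: brass weight with a knob, 31 mm across, 51 mm high, behind the rail.
- pliers: Bystander: blue-handled pliers, 156 mm long, lying behind on the right.
Mind the look-alikes: they are no part of the job. There is more than one size of the nut; the job needs the smallest.

How it is judged:
By the outcome, as a careful person would: the job done as asked, in the order asked, and still so for the second after the job is handed in, with the robot touching nothing.
It also fails if it takes over 58 s, if anything falls off the work surface, if the arm or the gripper's body presses on something with over 40 N, if the wrist force passes 120 N, or if a joint passes its speed limit or range.

## Working session

There is one attempt and no reset: what is moved stays moved. The work goes in short steps, Python scripts to look and compute and a tool call to move; the robot and the scene stay as the last step left them, time stands still between calls to the robot, and variables do not carry over. Pictures are saved under pics/ and viewed, about 8 in all and at most 12, crops included, and the job is handed in when it is done.

Besides the shell and the picture viewer there is one more tool, called after "Call:" as name([rows], argument=value, ...), one row to a line, values as JSON. carry_out: Moves the arm, as the interface text tells. Its arguments: {"type":"object","properties":{"rows":{"type":"array","items":{"type":"object","properties":{"tx":{"type":"number"},"ty":{"type":"number"},"tz":{"type":"number"},"yaw":{"type":"number"}}}},"jaw":{"type":"number"},"squeeze":{"type":"number"}},"required":["rows"]}

```bash
mkdir -p pics; python3 - <<'E'
from rig import env
import cv2,numpy as np
print(env.tcp_to_tips); print(env.observe())
for n in ["scene","side","wrist"]:
    print(n,env.camera_params(n))
    im=env.get_image(n); np.save(f'pics/{n}0.npy',im); cv2.imwrite(f'pics/{n}0.png',im[:,:,::-1])
E
```

```text
0.011
{'time_s': 0.0, 'q': array([ 5.96287536e+01,  2.18403252e+01,  7.43860805e+01, -8.15164259e-04,
        8.38579532e+01, -1.23354075e+01]), 'qvel': array([ 0.07265604,  0.01394271, -0.00393375, -0.06861325,  0.02720081,
        0.03347935]), 'joint_efforts': array([ 1.94749441e-04, -4.48451507e+01, -2.31282413e+01, -1.61184175e-04,
        4.64348181e-03,  3.27657347e-05]), 'position': array([0.17014014, 0.52272043, 0.24171019]), 'tool_rot': array([[-9.50863402e-01,  3.09609842e-01, -7.32212883e-04],
       [ 3.09610562e-01,  9.50862592e-01, -1.27744072e-03],
       [ 3.00725620e-04, -1.44137247e-03, -9.99998916e-01]]), 'ft_force': array([-0.63759456,  0.20312475, -0.17526889]), 'wrist_torque': array([0.01729562, 0.01724742, 0.03048463]), 'grip_width': 0.08547254348484254}
scene {'vertical_fov': 49.06524530200295, 'cx': 276.9105434788387, 'cy': 210.62396376700764, 'view': array([[ 0.7489079 , -0.66246594, -0.01660863, -0.39679412],
       [ 0.42244799,  0.45796115,  0.78218239, -0.31278476],
       [-0.51056308, -0.59279885,  0.62282812, -1.08775141],
       [ 0.        ,  0.        ,  0.        ,  1.        ]])}
side {'vertical_fov': 46.82917310392326, 'cx': 272.6261148600937, 'cy': 217.17473149536426, 'view': array([[ 0.95050053, -0.31037828,  0.01463105, -0.54161669],
       [ 0.20157352,  0.65176325,  0.73114484, -0.16363048],
       [-0.23646746, -0.69200433,  0.68206536, -1.00187461],
       [ 0.        ,  0.        ,  0.        ,  1.        ]])}
wrist {'vertical_fov': 65.70646984690485, 'cx': 280.00848431922384, 'cy': 203.82113233040303, 'view': array([[ 3.10688623e-01,  9.50511518e-01,  6.58007489e-04,
        -5.49681158e-01],
       [-9.06883203e-01,  2.96635252e-01, -2.99283114e-01,
         3.88830244e-02],
       [-2.84667236e-01,  9.23871228e-02,  9.54164129e-01,
        -3.78960019e-01],
       [ 0.00000000e+00,  0.00000000e+00,  0.00000000e+00,
         1.00000000e+00]])}
```

View pics/scene0.png

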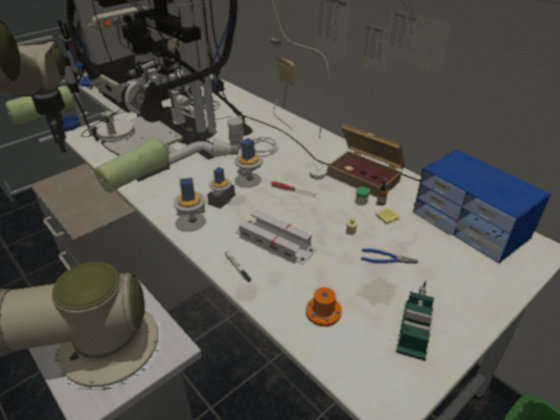

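View pics/side0.png

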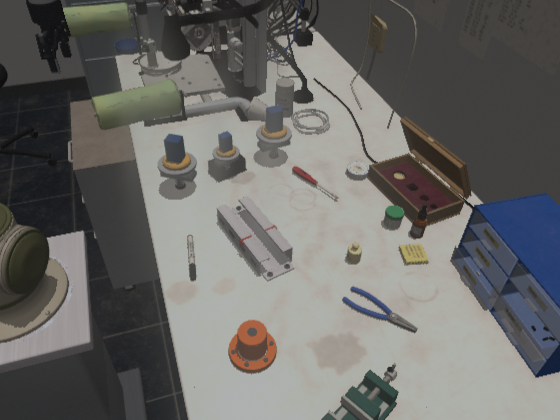

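View pics/wrist0.png

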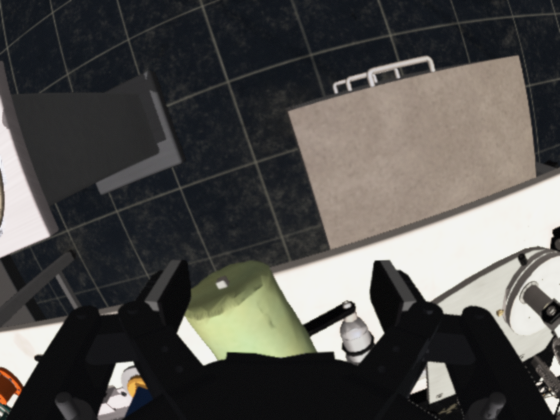

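The small nut sits in the black cradle, side view (225,150). The two larger nuts are look-alikes. The cap is at side (253,345) and the rail at (255,235).

```bash
cat > h.py <<'E'
import numpy as np, cv2, math
P={}
def cam(env,n): return env.camera_params(n)
def f(p): return 210/math.tan(math.radians(p['vertical_fov']/2))
def ray(p,u,v,fish=False):
    F=f(p); a=np.array([(u-p['cx'])/F,(v-p['cy'])/F])
    if fish:
        r=np.hypot(*a); s=np.sin(r)/r if r>1e-9 else 1; d=np.array([a[0]*s,-a[1]*s,-np.cos(r)])
    else: d=np.array([a[0],-a[1],-1])
    V=p['view']; R=V[:3,:3]; return -R.T@V[:3,3], R.T@d
def atz(p,u,v,z,fish=False):
    o,d=ray(p,u,v,fish); return o+d*(z-o[2])/d[2]
def proj(p,X,fish=False):
    c=p['view'][:3,:3]@np.asarray(X)+p['view'][:3,3]; x,y,z=c[0],-c[1],-c[2]; F=f(p)
    if fish:
        r=np.hypot(x,y); t=np.arctan2(r,z); k=t/max(r,1e-9)
    else: k=1/z
    return np.array([p['cx']+F*k*x,p['cy']+F*k*y])
E
python3 - <<'E'
import numpy as np,cv2
a=np.load('pics/side0.npy')[115:285,150:310]; b=np.load('pics/scene0.npy')[130:270,170:320]
A=cv2.resize(a,None,fx=2.5,fy=2.5,interpolation=cv2.INTER_CUBIC)
B=cv2.resize(b,None,fx=2.5,fy=2.5,interpolation=cv2.INTER_CUBIC)
c=np.zeros((430,780,3),np.uint8); c[:A.shape[0],:400]=A; c[:B.shape[0],402:402+B.shape[1]]=B
cv2.imwrite('pics/crop1.png',c[:,:,::-1])
E
```

```text
(no output)
```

View pics/crop1.png

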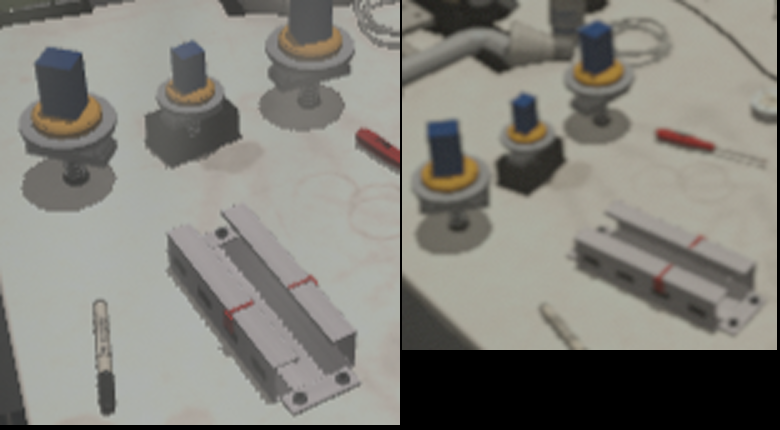

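```bash
python3 - <<'E'
from rig import env
from h import *
s=cam(env,'side'); c=cam(env,'scene')
S=lambda u,v,z: atz(s,150+u/2.5,115+v/2.5,z)
C=lambda u,v,z: atz(c,170+(u-402)/2.5,130+v/2.5,z)
np.set_printoptions(precision=4,suppress=True)
print('nut',S(187,49,.117),C(525,100,.117))
for n,p in dict(tlo=(168,236),tli=(183,226),tri=(222,210),tro=(238,206),blo=(275,368),bli=(297,358),bri=(335,340),bro=(355,330),mlo=(227,314),mli=(254,304),mri=(287,287),mro=(316,279)).items(): print(n,S(*p,.047))
for n,p in dict(mlo=(655,288),mli=(668,268),mri=(691,246),mro=(704,237)).items(): print('sc',n,C(*p,.047))
# nut grip top corners
for p in [(170,47),(191,43),(205,53),(181,59)]: print('nt',S(*p,.117))
for n,img,p in (('side0',s,s),('scene0',c,c)):
    im=np.load(f'pics/{n}.npy'); h=cv2.cvtColor(im,cv2.COLOR_RGB2HSV)
    m=((h[...,0]<14)&(h[...,1]>190)&(h[...,2]>80)).astype(np.uint8)
    k,l,st,ce=cv2.connectedComponentsWithStats(m)
    for i in range(1,k):
        if st[i,4]>300: print(n,st[i],ce[i])
print('cap',atz(s,252.5,327,.066),atz(c,324,293,.066))
E
```

```text
nut [0.5307 0.28   0.117 ] [0.531  0.2724 0.117 ]
tlo [0.4599 0.0841 0.047 ]
tli [0.4767 0.0937 0.047 ]
tri [0.5179 0.1051 0.047 ]
tro [0.5342 0.1063 0.047 ]
blo [ 0.5074 -0.1036  0.047 ]
bli [ 0.5285 -0.0984  0.047 ]
bri [ 0.566  -0.0883  0.047 ]
bro [ 0.5864 -0.0823  0.047 ]
mlo [ 0.4857 -0.0307  0.047 ]
mli [ 0.5117 -0.0259  0.047 ]
mri [ 0.546 -0.014  0.047]
mro [ 0.5742 -0.012   0.047 ]
sc mlo [ 0.4724 -0.0422  0.047 ]
sc mli [ 0.505  -0.0271  0.047 ]
sc mri [ 0.5498 -0.0166  0.047 ]
sc mro [ 0.5717 -0.0149  0.047 ]
nt [0.5149 0.2886 0.117 ]
nt [0.5373 0.2896 0.117 ]
nt [0.5464 0.2676 0.117 ]
nt [0.5205 0.2641 0.117 ]
cap [ 0.4438 -0.2654  0.066 ] [ 0.4424 -0.2722  0.066 ]
```

Call:
carry_out([
  {"tz": -3},
  {"tx": -3.8,"ty": -1.1},
  {"tx": -3.8,"ty": -1.1},
  {"tx": -3.8,"ty": -1.1},
  {"tx": -3.8,"ty": -1.1},
  {"tx": -3.8,"ty": -1.1},
  {"tx": -3.8,"ty": -1.1},
  {"tx": -3.8,"ty": -1.1},
  {"tx": -3.8,"ty": -1.1},
  {"tx": -3.8,"ty": -1.1},
  {"tx": -3.8,"ty": -1.1},
  {},
])

```text
validation failed for argument at $.ro...
```

Call:
carry_out([
  {"tx": 0,"ty": 0,"tz": -3,"yaw": 0},
  {"tx": -3.8,"ty": -1.1,"tz": 0,"yaw": 0},
  {"tx": -3.8,"ty": -1.1,"tz": 0,"yaw": 0},
  {"tx": -3.8,"ty": -1.1,"tz": 0,"yaw": 0},
  {"tx": -3.8,"ty": -1.1,"tz": 0,"yaw": 0},
  {"tx": -3.8,"ty": -1.1,"tz": 0,"yaw": 0},
  {"tx": -3.8,"ty": -1.1,"tz": 0,"yaw": 0},
  {"tx": -3.8,"ty": -1.1,"tz": 0,"yaw": 0},
  {"tx": -3.8,"ty": -1.1,"tz": 0,"yaw": 0},
  {"tx": -3.8,"ty": -1.1,"tz": 0,"yaw": 0},
  {"tx": -3.8,"ty": -1.1,"tz": 0,"yaw": 0},
  {"tx": 0,"ty": 0,"tz": 0,"yaw": 0},
])

```text
time_s: 1.35
position: [0.5089, 0.2916, 0.2692]
tool_rot: [[-0.952, 0.306, -0.006], [0.306, 0.952, -0.005], [0.004, -0.006, -1.0]]
ft_force: [-0.5, 0.9, -0.1]
grip_width: 0.0854
```

```bash
cat > snap.py <<'E'
import sys,pickle
from rig import env
from h import *
def snap(n,name):
    p=env.camera_params(n); im=env.get_image(n); pickle.dump((p,im),open(f'pics/{name}.pkl','wb')); return p,im
E
python3 - <<'E'
from snap import *
p,im=snap('wrist','w1'); cv2.imwrite('pics/w1.png',cv2.resize(im,(800,600),interpolation=cv2.INTER_CUBIC)[:,:,::-1])
print(proj(p,[.531,.276,.117],True)*800/560)
E
```

```text
[388.98582925 310.22616484]
```

View pics/w1.png

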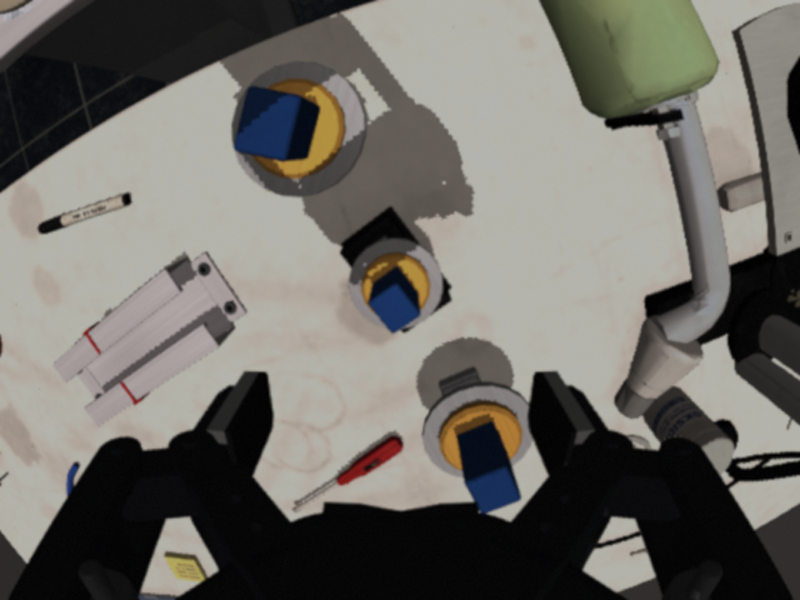

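The nut is at (395,300) in the 800 px picture, with the cradle long axis along (61,88). I'll segment the top face.

```bash
python3 - <<'E'
from snap import *
p,im=pickle.load(open('pics/w1.pkl','rb'))
a=im[180:240,245:310]; 
h=cv2.cvtColor(im,cv2.COLOR_RGB2HSV)
m=((h[...,0]>95)&(h[...,0]<130)&(h[...,1]>120)&(h[...,2]>75)).astype(np.uint8)
sub=np.zeros_like(m); sub[180:240,250:305]=m[180:240,250:305]
k,l,st,ce=cv2.connectedComponentsWithStats(sub); i=1+np.argmax(st[1:,4]); print(st[i],ce[i])
ys,xs=np.where(l==i)
W=np.array([atz(p,x,y,.117,True)[:2] for x,y in zip(xs,ys)])*1000
print(W.mean(0)); r=cv2.minAreaRect(W.astype(np.float32)); print(r); print(cv2.boxPoints(r))
# black cradle
d=((h[...,2]<45)).astype(np.uint8); sub=np.zeros_like(d); sub[140:240,230:325]=d[140:240,230:325]
b=np.concatenate([cv2.resize(a,None,fx=5,fy=5,interpolation=cv2.INTER_NEAREST),cv2.resize((l==i).astype(np.uint8)[180:240,245:310,None].repeat(3,2)*255,None,fx=5,fy=5,interpolation=cv2.INTER_NEAREST)],1)
cv2.imwrite('pics/c2.png',b[:,:,::-1])
np.set_printoptions(precision=4,suppress=True)
q=lambda u,v,z:atz(p,u*.7,v*.7,z,True)
print('cradle',[q(*c,.039) for c in [(390,208),(342,245),(403,333),(450,293)]])
# rail seen
print('mark',q(85,330,.047),q(102,352,.047),q(122,383,.047),q(143,403,.047))
print('railend', q(158,265,.047),q(177,290,.047),q(208,325,.047),q(225,348,.047))
E
```

```text
[259 200  34  32 617] [275.61264182 215.51053485]
[530.45462274 279.42750622]
((530.6427001953125, 279.4620056152344), (25.95555305480957, 21.72538185119629), 18.58071517944336)
[[514.88007 285.62323]
 [521.8027  265.03027]
 [546.40533 273.30078]
 [539.4827  293.89374]]
cradle [array([0.4766, 0.2925, 0.039 ]), array([0.4928, 0.2468, 0.039 ]), array([0.5796, 0.2701, 0.039 ]), array([0.5578, 0.3176, 0.039 ])]
mark [ 0.4847 -0.028   0.047 ] [ 0.5114 -0.0194  0.047 ] [ 0.5479 -0.0138  0.047 ] [ 0.5743 -0.0008  0.047 ]
railend [0.4548 0.0875 0.047 ] [0.4813 0.096  0.047 ] [0.5197 0.111  0.047 ] [0.5442 0.1172 0.047 ]
```

View pics/c2.png

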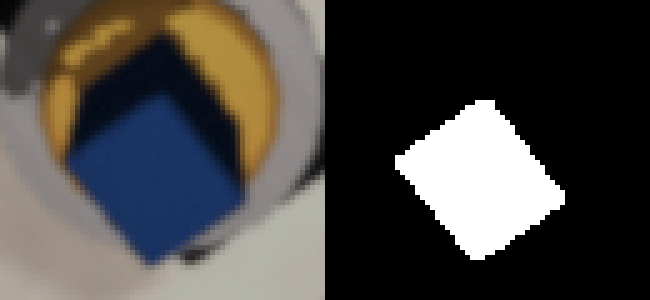

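```bash
cat > plan.py <<'E'
from snap import *
np.set_printoptions(precision=4,suppress=True)
def plan(x,y,z,head=None):
    o=env.observe(); R=o['tool_rot']; d=np.array([x,y,z])-o['position']; t=R.T@d*100
    h=np.degrees(np.arctan2(R[1,1],R[0,1])); print('pos',o['position'],'head',h.round(2),'tool cm',t,'F',o['ft_force'],'w',o['grip_width'],'t',o['time_s'],'q',o['q'].round(1))
    if head is not None:
        e=(head-h+180)%360-180; print('yaw rad',-np.radians(e))
        a=np.radians(head); Y=np.array([np.cos(a),np.sin(a),0]); X=np.cross(Y,[0,0,-1]); print('after-yaw cm',X@d*100,Y@d*100,-d[2]*100)
E
python3 - <<'E'
from plan import *
plan(.5307,.2795,.2,108)
p,im=pickle.load(open('pics/w1.pkl','rb'))
q=lambda u,v,z:atz(p,u*.7,v*.7,z,True)
for z in (.08,.12): print(q(300,128,z),q(478,435,z))
s=cam(env,'side'); S=lambda u,v,z: atz(s,150+u/2.5,115+v/2.5,z)
for z in (.08,.12): print(S(68,117,z),S(310,43,z))
E
```

```text
pos [0.5073 0.2929 0.2693] head 72.27 tool cm [-2.6718 -0.5162  6.9226] F [ 0.0881  0.2935 -0.0904] w 0.08515312936384888 t 1.4 q [ 18.5  24.7  65.1  -0.1  90.6 -53.8]
yaw rad -0.6236132913821997
after-yaw cm -1.815951218206003 -1.9955690712328094 6.931634803132713
[0.3986 0.2536 0.08  ] [0.6719 0.3066 0.08  ]
[0.4035 0.2613 0.12  ] [0.6427 0.3077 0.12  ]
[0.3989 0.2508 0.08  ] [0.6731 0.3079 0.08  ]
[0.3941 0.1958 0.12  ] [0.6532 0.2498 0.12  ]
```

Call:
carry_out([
  {"tx": 0,"ty": 0,"tz": 0,"yaw": -0.13},
  {"tx": 0,"ty": 0,"tz": 0,"yaw": -0.13},
  {"tx": 0,"ty": 0,"tz": 0,"yaw": -0.13},
  {"tx": 0,"ty": 0,"tz": 0,"yaw": -0.13},
  {"tx": 0,"ty": 0,"tz": 0,"yaw": -0.1},
  {"tx": -0.9,"ty": -1.0,"tz": 1.5,"yaw": 0},
  {"tx": -0.9,"ty": -1.0,"tz": 1.5,"yaw": 0},
  {"tx": 0,"ty": 0,"tz": 2,"yaw": 0},
  {"tx": 0,"ty": 0,"tz": 2,"yaw": 0},
  {"tx": 0,"ty": 0,"tz": 0,"yaw": 0},
  {"tx": 0,"ty": 0,"tz": 0,"yaw": 0},
], jaw=-0.2, squeeze=60)

```text
time_s: 2.5
position: [0.5267, 0.2819, 0.1905]
tool_rot: [[-0.946, -0.323, -0.014], [-0.323, 0.946, -0.006], [0.015, -0.001, -1.0]]
ft_force: [0.3, 0.6, 0.7]
grip_width: 0.0513
```

```bash
python3 - <<'E'
from plan import *
p,im=snap('wrist','w2')
h=cv2.cvtColor(im,cv2.COLOR_RGB2HSV)
u,v=proj(p,[.5307,.2795,.117],True).astype(int); print(u,v)
m=((h[...,0]>95)&(h[...,0]<130)&(h[...,1]>120)&(h[...,2]>75)).astype(np.uint8)
k,l,st,ce=cv2.connectedComponentsWithStats(m); i=l[v,u]; print(st[i])
ys,xs=np.where(l==i)
W=np.array([atz(p,x,y,.117,True)[:2] for x,y in zip(xs,ys)])*1000
r=cv2.minAreaRect(W.astype(np.float32)); print(W.mean(0),r)
plan(.5307,.2795,.086,108)
E
```

```text
275 225
[     0      0    560    420 235054]
[534.5894 283.4011] ((617.1000366210938, 310.428466796875), (577.3274536132812, 985.644287109375), 18.808242797851562)
pos [0.5266 0.2818 0.1904] head 108.86 tool cm [-0.4813 -0.3481 10.4356] F [-0.8277 -0.1295 -1.2633] w 0.05140505097689365 t 2.55 q [ 16.8  29.2  70.8  -0.1  80.9 -92. ]
yaw rad 0.015008533653916549
after-yaw cm -0.32091057622508407 -0.3511439879944759 10.441643977302798
```

```bash
python3 - <<'E'
from plan import *
p,im=pickle.load(open('pics/w2.pkl','rb'))
a=im[150:340,170:390]; cv2.imwrite('pics/c3.png',cv2.resize(a,None,fx=3,fy=3,interpolation=cv2.INTER_CUBIC)[:,:,::-1])
print(proj(p,[.5307,.2795,.117],True),im[225,275],im[235,275])
E
```

```text
[275.7611 225.7604] [13 26 50] [13 25 49]
```

View pics/c3.png

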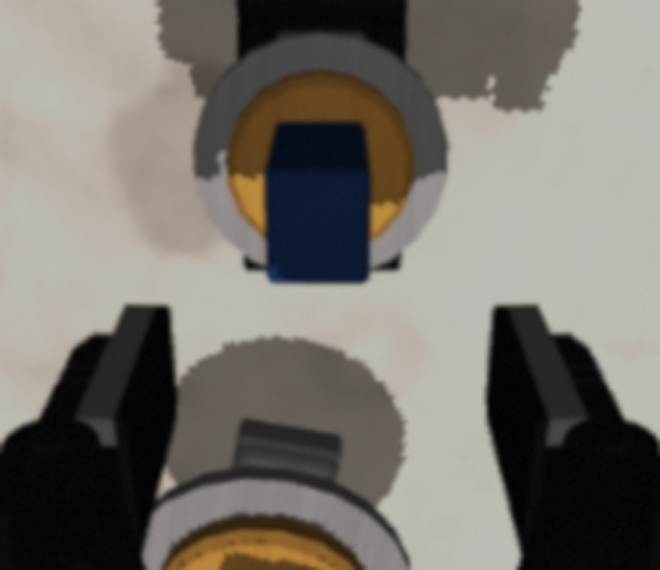

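Call:
carry_out([
  {"tx": -0.4,"ty": -0.35,"tz": 0,"yaw": 0.015},
  {"tx": 0,"ty": 0,"tz": 2,"yaw": 0},
  {"tx": 0,"ty": 0,"tz": 2,"yaw": 0},
  {"tx": 0,"ty": 0,"tz": 2,"yaw": 0},
  {"tx": 0,"ty": 0,"tz": 1,"yaw": 0},
  {"tx": 0,"ty": 0,"tz": 0,"yaw": 0},
])

```text
time_s: 3.15
position: [0.5353, 0.2794, 0.1234]
tool_rot: [[-0.953, -0.303, -0.003], [-0.303, 0.953, -0.003], [0.004, -0.002, -1.0]]
ft_force: [-0.7, 0.0, 0.0]
grip_width: 0.0511
```

```bash
python3 - <<'E'
from plan import *
plan(.5307,.2795,.086,108)
print(env.observe()['tool_rot'])
E
```

```text
pos [0.5353 0.2794 0.1234] head 107.61 tool cm [0.4247 0.1537 3.7425] F [-0.6848  0.0128  0.0009] w 0.051073819445925914 t 3.15 q [ 16.4  33.2  75.5  -0.1  71.6 -91.2]
yaw rad -0.006804933890578267
after-yaw cm 0.4391380341035234 0.15103845123493267 3.7409215157986524
[[-0.9531 -0.3025 -0.0035]
 [-0.3025  0.9531 -0.0027]
 [ 0.0041 -0.0015 -1.    ]]
```

Call:
carry_out([
  {"tx": 0.4,"ty": 0.15,"tz": 0.5,"yaw": 0},
  {"tx": 0,"ty": 0,"tz": 1,"yaw": 0},
  {"tx": 0,"ty": 0,"tz": 1,"yaw": 0},
  {"tx": 0,"ty": 0,"tz": 0.9,"yaw": 0},
  {"tx": 0,"ty": 0,"tz": 0,"yaw": 0},
])

```text
time_s: 3.65
position: [0.532, 0.28, 0.0894]
tool_rot: [[-0.953, -0.302, 0.001], [-0.302, 0.953, -0.001], [-0.001, -0.002, -1.0]]
ft_force: [-0.2, -0.3, 0.4]
grip_width: 0.0513
```

```bash
python3 - <<'E'
from plan import *
plan(.5307,.2795,.086,108)
E
```

```text
pos [0.532  0.28   0.0894] head 107.58 tool cm [ 0.1384 -0.0032  0.3444] F [-0.1961 -0.284   0.35  ] w 0.05129405143512774 t 3.65 q [ 16.5  35.   78.4  -0.1  66.6 -91. ]
yaw rad -0.007391740825093271
after-yaw cm 0.1381706769656277 -0.002717630706958997 0.3444608608197522
```

Call:
carry_out([
  {"tx": 0.13,"ty": 0,"tz": 0.3,"yaw": 0},
  {"tx": 0,"ty": 0,"tz": 0,"yaw": 0},
  {"tx": 0,"ty": 0,"tz": 0,"yaw": 0},
])

```text
time_s: 3.95
position: [0.5309, 0.2796, 0.0863]
tool_rot: [[-0.953, -0.302, 0.002], [-0.302, 0.953, -0.001], [-0.001, -0.002, -1.0]]
ft_force: [-1.1, 0.2, 0.5]
grip_width: 0.0513
```

Call:
carry_out([
  {"tx": 0,"ty": 0,"tz": 0,"yaw": 0},
  {"tx": 0,"ty": 0,"tz": 0,"yaw": 0},
  {"tx": 0,"ty": 0,"tz": 0,"yaw": 0},
  {"tx": 0,"ty": 0,"tz": 0,"yaw": 0},
  {"tx": 0,"ty": 0,"tz": 0,"yaw": 0},
  {"tx": 0,"ty": 0,"tz": 0,"yaw": 0},
  {"tx": 0,"ty": 0,"tz": 0,"yaw": 0},
], jaw=1, squeeze=80)

```text
time_s: 4.65
position: [0.5312, 0.2798, 0.087]
tool_rot: [[-0.953, -0.302, 0.003], [-0.302, 0.953, -0.001], [-0.003, -0.002, -1.0]]
ft_force: [-0.6, 0.4, 0.0]
grip_width: 0.0231
```

```bash
python3 - <<'E'
from plan import *
plan(.5307,.2795,.086,108)
E
```

```text
pos [0.5312 0.2798 0.087 ] head 107.57 tool cm [ 0.059  -0.0092  0.0989] F [-0.589   0.3918  0.0181] w 0.023123936392595076 t 4.65 q [ 16.5  35.1  78.7  -0.1  66.  -91. ]
yaw rad -0.007430457336377184
after-yaw cm 0.05877247883396377 -0.008948289598080443 0.0989872906463421
```

Call:
carry_out([
  {"tx": 0,"ty": 0,"tz": -1.5,"yaw": 0},
  {"tx": 0,"ty": 0,"tz": -2.5,"yaw": 0},
  {"tx": 0,"ty": 0,"tz": -2.5,"yaw": 0},
  {"tx": 0,"ty": 0,"tz": -2.5,"yaw": 0},
  {"tx": 0,"ty": 0,"tz": -2.5,"yaw": 0},
  {"tx": 1.1,"ty": -3.4,"tz": 0,"yaw": 0},
  {"tx": 1.1,"ty": -3.4,"tz": 0,"yaw": 0},
  {"tx": 1.1,"ty": -3.4,"tz": 0,"yaw": 0},
  {"tx": 1.1,"ty": -3.4,"tz": 0,"yaw": 0},
  {"tx": 1.1,"ty": -3.4,"tz": 0,"yaw": 0},
  {"tx": 0,"ty": 0,"tz": 0,"yaw": 0},
  {"tx": 0,"ty": 0,"tz": 0,"yaw": 0},
])

```text
time_s: 5.85
position: [0.5265, 0.0946, 0.2014]
tool_rot: [[-0.953, -0.304, -0.01], [-0.304, 0.953, -0.004], [0.011, -0.001, -1.0]]
ft_force: [0.0, 0.4, -3.3]
grip_width: 0.0231
```

```bash
python3 - <<'E'
from plan import *
plan(.529,-.020,.2,14.7)
p,im=snap('wrist','w3'); cv2.imwrite('pics/w3.png',cv2.resize(im,(800,600),interpolation=cv2.INTER_CUBIC)[:,:,::-1])
print(proj(p,[.529,-.02,.047],True)*800/560)
E
```

```text
pos [0.5265 0.0946 0.2014] head 107.69 tool cm [  3.2374 -10.9922   0.1887] F [ 0.0095  0.4361 -3.3109] w 0.02309448838127878 t 5.85 q [  -2.4   22.5   80.4   -0.3   77.7 -110. ]
yaw rad 1.6229406789031264
after-yaw cm -11.146228052869482 -2.6619987096050073 0.14399665607781886
[231.9377 225.5729]
```

View pics/w3.png

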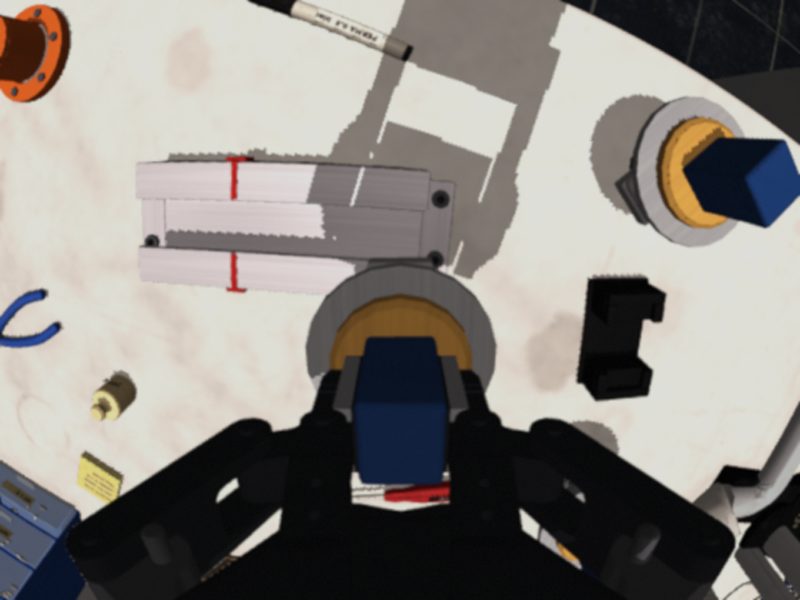

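```bash
python3 - <<'E'
from plan import *
p,im=pickle.load(open('pics/w3.pkl','rb'))
q=lambda u,v,z=.047:atz(p,u*.7,v*.7,z,True)[:2]*1000
for n,c in dict(m1o=(235,160),m1i=(235,198),m2i=(234,252),m2o=(235,290),Lo=(137,163),Li=(137,198),L2i=(140,247),L2o=(140,281),Ro=(430,170),Ri=(427,208),R2i=(357,257)).items(): print(n,q(*c))
h=cv2.cvtColor(im,cv2.COLOR_RGB2HSV)
m=(((h[...,0]<8)|(h[...,0]>172))&(h[...,1]>120)); m[:,:140]=0; m[:,190:]=0; m[:100]=0;m[210:]=0
ys,xs=np.where(m); W=np.array([q(x/.7,y/.7) for x,y in zip(xs,ys)]); print(len(xs))
a=ys<160
for s in (a,~a): print(W[s].mean(0),W[s].min(0),W[s].max(0))
E
```

```text
m1o [487.1448 -28.5491]
m1i [510.8822 -22.2433]
m2i [545.8062 -14.6168]
m2o [571.2583  -8.4399]
Lo [ 505.6864 -100.57  ]
Li [529.3222 -95.1095]
L2i [562.7677 -86.1028]
L2o [587.57   -82.3083]
Ro [459.0047  91.7759]
Ri [482.0609  97.3794]
R2i [525.0889  64.874 ]
246
[494.2649 -26.9327] [483.3696 -35.0685] [510.985  -17.9229]
[561.49   -11.5298] [546.6047 -16.0524] [572.6892  -2.9799]
```

Call:
carry_out([
  {"tx": 1,"ty": -3.6,"tz": 0,"yaw": 0},
  {"tx": 1,"ty": -3.6,"tz": 0,"yaw": 0},
  {"tx": 1,"ty": -3.6,"tz": 0,"yaw": 0},
  {"tx": 0,"ty": 0,"tz": 0,"yaw": 0.14},
  {"tx": 0,"ty": 0,"tz": 0,"yaw": 0.14},
  {"tx": 0,"ty": 0,"tz": 0,"yaw": 0.14},
  {"tx": 0,"ty": 0,"tz": 0,"yaw": 0.14},
  {"tx": 0,"ty": 0,"tz": 0,"yaw": 0.14},
  {"tx": 0,"ty": 0,"tz": 0,"yaw": 0.14},
  {"tx": 0,"ty": 0,"tz": 0,"yaw": 0.14},
  {"tx": 0,"ty": 0,"tz": 0,"yaw": 0.14},
  {"tx": 0,"ty": 0,"tz": 0,"yaw": 0.14},
])

```text
time_s: 7.1
position: [0.5318, -0.0087, 0.199]
tool_rot: [[-0.557, 0.831, -0.015], [0.831, 0.557, -0.002], [0.007, -0.014, -1.0]]
ft_force: [0.4, -0.0, -2.8]
grip_width: 0.0232
```

Call:
carry_out([
  {"tx": 0,"ty": 0,"tz": 0,"yaw": 0.14},
  {"tx": 0,"ty": 0,"tz": 0,"yaw": 0.14},
  {"tx": 0,"ty": 0,"tz": 0,"yaw": 0.05},
  {"tx": 0,"ty": 0,"tz": 0,"yaw": 0},
  {"tx": 0,"ty": 0,"tz": 0,"yaw": 0},
])

```text
time_s: 7.6
position: [0.5321, -0.0032, 0.1979]
tool_rot: [[-0.25, 0.968, -0.017], [0.968, 0.25, -0.001], [0.004, -0.017, -1.0]]
ft_force: [0.5, 0.3, -3.5]
grip_width: 0.0233
```

```bash
python3 - <<'E'
from plan import *
plan(.5287,-.0185,.15,13.75)
print(env.observe()['tool_rot'][2])
E
```

```text
pos [ 0.5321 -0.0032  0.1979] head 14.47 tool cm [-1.4121 -0.6298  4.7946] F [ 0.5249  0.3056 -3.5163] w 0.023272319236134757 t 7.6 q [-13.   22.6  80.9  -0.3  77.5 -27.4]
yaw rad 0.012485990429515804
after-yaw cm -1.4027168525439788 -0.693774363398135 4.788556743598563
[ 0.0038 -0.017  -0.9998]
```

Call:
carry_out([
  {"tx": -0.8,"ty": -0.35,"tz": 0,"yaw": 0},
  {"tx": -0.6,"ty": -0.3,"tz": 1.5,"yaw": 0},
  {"tx": 0,"ty": 0,"tz": 1.5,"yaw": 0},
  {"tx": 0,"ty": 0,"tz": 1,"yaw": 0},
  {"tx": 0,"ty": 0,"tz": 0,"yaw": 0},
  {"tx": 0,"ty": 0,"tz": 0,"yaw": 0},
])

```text
time_s: 8.2
position: [0.5289, -0.02, 0.1573]
tool_rot: [[-0.256, 0.966, -0.016], [0.967, 0.256, -0.002], [0.003, -0.016, -1.0]]
ft_force: [0.2, -0.8, -3.1]
grip_width: 0.0231
```

```bash
python3 - <<'E'
from plan import *
plan(.5287,-.0185,.13,13.75)
print(env.observe()['tool_rot'][:,2])
E
```

```text
pos [ 0.5289 -0.02    0.1573] head 14.86 tool cm [0.1461 0.0638 2.7249] F [ 0.1951 -0.7879 -3.1264] w 0.023091046429929204 t 8.2 q [-14.8  24.7  84.9  -0.3  71.3 -29.6]
yaw rad 0.01941416240478284
after-yaw cm 0.15344842890493743 0.01778405986522849 2.7251969043984277
[-0.0159 -0.0016 -0.9999]
```

Call:
carry_out([
  {"tx": 0.1,"ty": 0.03,"tz": 1,"yaw": 0.019},
  {"tx": 0,"ty": 0,"tz": 1,"yaw": 0},
  {"tx": 0,"ty": 0,"tz": 1,"yaw": 0},
  {"tx": 0,"ty": 0,"tz": 1,"yaw": 0},
  {"tx": 0,"ty": 0,"tz": 1,"yaw": 0},
  {"tx": 0,"ty": 0,"tz": 0.5,"yaw": 0},
  {"tx": 0,"ty": 0,"tz": 0,"yaw": 0},
])

```text
time_s: 8.9
position: [0.5284, -0.0189, 0.098]
tool_rot: [[-0.237, 0.971, -0.015], [0.971, 0.237, -0.002], [0.002, -0.015, -1.0]]
ft_force: [0.5, -0.2, -3.9]
grip_width: 0.0234
```

```bash
python3 - <<'E'
from plan import *
plan(.5287,-.0185,.078,13.75)
print(env.observe()['tool_rot'][:,2])
E
```

```text
pos [ 0.5284 -0.0189  0.098 ] head 13.73 tool cm [0.0309 0.0737 1.9951] F [ 0.4546 -0.2035 -3.8941] w 0.023430699694643918 t 8.9 q [-14.7  28.8  89.4  -0.4  62.6 -28.3]
yaw rad -0.00031881469845900596
after-yaw cm 0.03440042638712304 0.043659395779510814 1.9959584228227731
[-0.015  -0.0019 -0.9999]
```

Call:
carry_out([
  {"tx": 0,"ty": 0.06,"tz": 0.7,"yaw": 0},
  {"tx": 0,"ty": 0,"tz": 0.7,"yaw": 0},
  {"tx": 0,"ty": 0,"tz": 0.4,"yaw": 0},
  {"tx": 0,"ty": 0,"tz": 0.3,"yaw": 0},
  {"tx": 0,"ty": 0,"tz": 0,"yaw": 0},
])

```text
time_s: 9.4
position: [0.5295, -0.019, 0.0789]
tool_rot: [[-0.238, 0.971, -0.011], [0.971, 0.238, -0.003], [-0.0, -0.012, -1.0]]
ft_force: [-4.6, 1.0, 11.9]
grip_width: 0.023
```

Call:
carry_out([
  {"tx": 0,"ty": -0.05,"tz": 0.15,"yaw": 0},
  {"tx": 0,"ty": 0,"tz": 0.08,"yaw": 0},
  {"tx": 0,"ty": 0,"tz": 0.05,"yaw": 0},
])

```text
time_s: 9.7
position: [0.5292, -0.0189, 0.0795]
tool_rot: [[-0.238, 0.971, -0.008], [0.971, 0.238, -0.004], [-0.002, -0.009, -1.0]]
ft_force: [-4.7, 0.7, 10.8]
grip_width: 0.0233
```

Call:
carry_out([
  {"tx": 0,"ty": -0.04,"tz": 0.4,"yaw": 0},
  {"tx": 0,"ty": 0,"tz": 0.3,"yaw": 0},
  {"tx": 0,"ty": 0,"tz": 0.25,"yaw": 0},
])

```text
time_s: 10.0
position: [0.529, -0.019, 0.0759]
tool_rot: [[-0.239, 0.971, -0.003], [0.971, 0.239, -0.006], [-0.005, -0.005, -1.0]]
ft_force: [-11.0, 0.8, 30.5]
grip_width: 0.0231
```

Call:
carry_out([
  {"tx": 0,"ty": -0.05,"tz": 0.05,"yaw": 0.1},
  {"tx": 0,"ty": 0,"tz": 0.1,"yaw": 0.12},
  {"tx": 0,"ty": 0,"tz": 0.1,"yaw": 0.12},
])

```text
time_s: 10.3
position: [0.5295, -0.0191, 0.0783]
tool_rot: [[0.108, 0.994, 0.003], [0.994, -0.108, -0.007], [-0.007, 0.004, -1.0]]
ft_force: [-3.2, 0.3, 11.9]
grip_width: 0.0234
```

Call:
carry_out([
  {"tx": 0,"ty": 0,"tz": 0.25,"yaw": 0.12},
  {"tx": 0,"ty": 0,"tz": 0.2,"yaw": 0.13},
  {"tx": 0,"ty": 0,"tz": 0.2,"yaw": 0.13},
  {"tx": 0,"ty": 0,"tz": 0.2,"yaw": 0.13},
])

```text
time_s: 10.7
position: [0.5308, -0.0196, 0.0763]
tool_rot: [[0.596, 0.803, 0.011], [0.803, -0.596, -0.011], [-0.002, 0.015, -1.0]]
ft_force: [-6.2, -1.5, 24.4]
grip_width: 0.0231
```

Call:
carry_out([
  {"tx": -0.09,"ty": -0.12,"tz": 0.12,"yaw": 0.13},
  {"tx": 0,"ty": 0,"tz": 0.17,"yaw": 0.13},
  {"tx": 0,"ty": 0,"tz": 0.17,"yaw": 0.13},
  {"tx": 0,"ty": 0,"tz": 0.17,"yaw": 0.13},
])

```text
time_s: 11.1
position: [0.5317, -0.0202, 0.0766]
tool_rot: [[0.924, 0.381, 0.022], [0.381, -0.924, -0.014], [0.015, 0.021, -1.0]]
ft_force: [-5.5, 0.0, 17.8]
grip_width: 0.0234
```

```bash
python3 - <<'E'
from plan import *
plan(.5287,-.0185,.076,-76.25)
E
```

```text
pos [ 0.5317 -0.0202  0.0766] head -67.6 tool cm [-0.2134 -0.2691  0.0551] F [-5.53    0.0038 17.771 ] w 0.02342900811804571 t 11.1 q [-14.7  30.1  91.6  -0.5  56.9  53.2]
yaw rad 0.15093140422710713
after-yaw cm -0.25038763853808677 -0.23276963309416215 0.06391104653106078
```

Call:
carry_out([
  {"tx": -0.2,"ty": 0,"tz": 0.17,"yaw": 0.12},
  {"tx": -0.2,"ty": 0,"tz": 0.17,"yaw": 0.05},
  {"tx": -0.15,"ty": 0,"tz": 0.15,"yaw": 0},
])

```text
time_s: 11.4
position: [0.5304, -0.0216, 0.0773]
tool_rot: [[0.978, 0.207, 0.036], [0.208, -0.978, -0.015], [0.032, 0.022, -0.999]]
ft_force: [-1.7, 3.9, 12.1]
grip_width: 0.0231
```

```bash
python3 - <<'E'
from plan import *
plan(.5287,-.0185,.076,-76.25);print(env.observe()['tool_rot'][:,2])
E
```

```text
pos [ 0.5304 -0.0216  0.0773] head -78.02 tool cm [-0.1072 -0.3464  0.1198] F [-1.7147  3.9478 12.0951] w 0.023106771334783928 t 11.4 q [-15.   29.6  92.4  -0.4  55.8  63.2]
yaw rad -0.030974414119294007
after-yaw cm -0.0926519081160765 -0.3466380938705727 0.13080829603507732
[ 0.036  -0.015  -0.9992]
```

Call:
carry_out([
  {"tx": -0.25,"ty": 0,"tz": 0.1,"yaw": -0.03},
  {"tx": -0.15,"ty": 0,"tz": 0.1,"yaw": 0},
  {"tx": -0.1,"ty": 0,"tz": 0.1,"yaw": 0},
])

```text
time_s: 11.7
position: [0.5295, -0.0216, 0.0791]
tool_rot: [[0.97, 0.236, 0.05], [0.237, -0.971, -0.014], [0.045, 0.026, -0.999]]
ft_force: [-2.6, 2.3, 10.9]
grip_width: 0.0233
```

```bash
python3 - <<'E'
from plan import *
plan(.5287,-.0185,.076,-76.25);o=env.observe();print(o['tool_rot'][:,2],o['wrist_torque'])
E
```

```text
pos [ 0.5295 -0.0216  0.0791] head -76.32 tool cm [-0.0134 -0.3314  0.301 ] F [-2.5588  2.3462 10.9463] w 0.02333149619706304 t 11.7 q [-15.1  29.2  93.   -0.   54.9  61.2]
yaw rad -0.0012016782199653323
after-yaw cm 0.0007115315165230978 -0.3235762179601758 0.3096647857684598
[ 0.0502 -0.0141 -0.9986] [0.5858 0.5935 0.0001]
```

Call:
carry_out([
  {"tx": 0,"ty": 0,"tz": -0.1,"yaw": 0},
  {"tx": 0,"ty": 0,"tz": -0.1,"yaw": 0},
  {"tx": 0,"ty": 0,"tz": 0,"yaw": 0},
])

```text
time_s: 12.0
position: [0.5287, -0.0214, 0.082]
tool_rot: [[0.97, 0.237, 0.05], [0.238, -0.971, -0.014], [0.045, 0.026, -0.999]]
ft_force: [-1.5, -0.4, -2.0]
grip_width: 0.0231
```

```bash
python3 - <<'E'
from plan import *
plan(.5287,-.0185,.076,-76.25);o=env.observe();print(o['tool_rot'][:,2],o['wrist_torque'])
E
```

```text
pos [ 0.5287 -0.0214  0.082 ] head -76.3 tool cm [ 0.0427 -0.2993  0.5971] F [-1.4986 -0.4236 -1.9579] w 0.023129972202220985 t 12.0 q [-15.1  28.9  92.9  -0.1  55.2  61.2]
yaw rad -0.0009531246130392982
after-yaw cm 0.07005628112517655 -0.28375209206808544 0.6020852783650679
[ 0.0502 -0.0144 -0.9986] [0.0199 0.003  0.0139]
```

Call:
carry_out([
  {"tx": 0,"ty": 0,"tz": 0,"yaw": 0},
  {"tx": 0,"ty": 0,"tz": 0,"yaw": 0},
  {"tx": 0,"ty": 0,"tz": 0,"yaw": 0},
  {"tx": 0,"ty": 0,"tz": 0,"yaw": 0},
  {"tx": 0,"ty": 0,"tz": 0,"yaw": 0},
], jaw=-0.3)

```text
time_s: 12.5
position: [0.5304, -0.0217, 0.0825]
tool_rot: [[0.97, 0.236, 0.054], [0.238, -0.971, -0.015], [0.049, 0.028, -0.998]]
ft_force: [-0.2, -0.3, -0.6]
grip_width: 0.0554
```

Call:
carry_out([
  {"tx": 0,"ty": 0,"tz": -2,"yaw": 0},
  {"tx": 0,"ty": 0,"tz": -3,"yaw": 0},
  {"tx": 0,"ty": 0,"tz": -3,"yaw": 0},
  {"tx": 0,"ty": 0,"tz": -3,"yaw": 0},
  {"tx": 0,"ty": 0,"tz": -2,"yaw": 0},
  {"tx": 0,"ty": 0,"tz": 0,"yaw": 0},
  {"tx": 0,"ty": 0,"tz": 0,"yaw": 0},
])

```text
time_s: 13.2
position: [0.5229, -0.0196, 0.2163]
tool_rot: [[0.97, 0.236, 0.053], [0.237, -0.971, -0.014], [0.048, 0.027, -0.998]]
ft_force: [-0.2, -0.5, -0.3]
grip_width: 0.0552
```

```bash
python3 - <<'E'
from plan import *
plan(.444,-.268,.2,0);o=env.observe();print(o['tool_rot'][:,2])
p,im=snap('wrist','w4'); ps,s=snap('side','s4')
a=cv2.resize(im[60:420,100:480],(540,512),interpolation=cv2.INTER_CUBIC); b=cv2.resize(s[170:280,200:300],(260,286),interpolation=cv2.INTER_CUBIC)
c=np.zeros((512,800,3),np.uint8); c[:,:540]=a; c[:286,540:]=b
cv2.imwrite('pics/w4.png',c[:,:,::-1])
E
```

```text
pos [ 0.5229 -0.0196  0.2163] head -76.32 tool cm [-13.6296  22.2168   1.5647] F [-0.2023 -0.4561 -0.3433] w 0.055202471296234845 t 13.2 q [-15.1  19.1  83.2  -0.   74.6  61.2]
yaw rad -1.3320131218134825
after-yaw cm -24.838395551882705 -7.887413395978532 1.626290196961841
[ 0.0531 -0.0145 -0.9985]
```

View pics/w4.png

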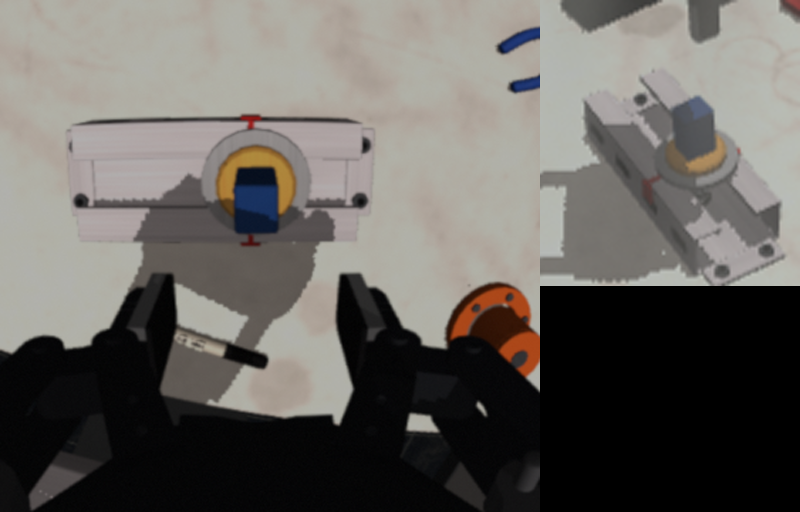

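The nut is upright at the red mark with its grip block square to the rail. Next I check its centre and height numerically and locate the cap.

```bash
python3 - <<'E'
from plan import *
p,im=pickle.load(open('pics/w4.pkl','rb'))
q=lambda u,v,z:atz(p,100+u/1.4211,60+v/1.4222,z,True)[:2]*1000
h=cv2.cvtColor(im,cv2.COLOR_RGB2HSV)
for z in (.110,.114): print('top',z,[q(*c,z) for c in [(236,188),(278,187),(278,233),(235,233)]],np.mean([q(*c,z) for c in [(236,188),(278,187),(278,233),(235,233)]],0))
print('collar L R T',q(202,183,.06),q(311,183,.06),q(256,128,.06))
# collar-left/right mean
print((q(202,183,.06)+q(311,183,.06))/2)
print('marks',q(251,120,.047),q(251,238,.047),'lip edges',q(90,123,.047),q(90,240,.047),q(340,123,.047),q(340,240,.047))
# cap from side, s4
ps,s=pickle.load(open('pics/s4.pkl','rb'))
for n,pp,ii in (('side',ps,s),):
    hh=cv2.cvtColor(ii,cv2.COLOR_RGB2HSV); m=((hh[...,0]<16)&(hh[...,1]>130)&(hh[...,2]>50)).astype(np.uint8)
    m[:310]=0
    k,l,st,ce=cv2.connectedComponentsWithStats(m); i=1+np.argmax(st[1:,4]); print(st[i])
    x,y,w,hh_,_=st[i]; 
    print('flange L/R', atz(pp,x,y+.62*hh_,.014), atz(pp,x+w,y+.62*hh_,.014), 'bottom',atz(pp,x+w/2,y+hh_,0.0))
print(proj(ps,[.5287,-.0185,.114]), [ (proj(ps,[.444,-.268,.066]))])
E
```

```text
top 0.11 [array([537.5676,  -8.4096]), array([543.2803, -30.1896]), array([518.1764, -36.6036]), array([512.7947, -13.5532])] [527.9548 -22.189 ]
top 0.114 [array([538.4509,  -8.2734]), array([544.0689, -29.6928]), array([519.3808, -36.0005]), array([514.0881, -13.3319])] [528.9972 -21.8246]
collar L R T [524.7329  12.0448] [541.001  -56.6929] [567.2123 -13.5544]
[532.8669 -22.3241]
marks [570.5453  -9.7054] [491.3987 -28.6856] lip edges [545.3421  97.0351] [462.4186  84.0066] [583.0743 -67.8123] [503.9795 -90.4277]
[ 229  320   47   50 1046]
flange L/R [ 0.3967 -0.2685  0.014 ] [ 0.4799 -0.2949  0.014 ] bottom [ 0.4294 -0.3112  0.    ]
[257.8032 210.5139] [array([253.0117, 328.1463])]
```

```bash
python3 - <<'E'
from plan import *
p,im=pickle.load(open('pics/w4.pkl','rb')); ps,s=pickle.load(open('pics/s4.pkl','rb'))
def tri(a,b):
    (o1,d1),(o2,d2)=a,b; A=np.stack([d1,-d2],1); t,*_=np.linalg.lstsq(A,o2-o1,rcond=None); P=o1+d1*t[0];Q=o2+d2*t[1]; return (P+Q)/2,np.linalg.norm(P-Q)
W=lambda u,v:ray(p,100+u/1.4211,60+v/1.4222,True); S=lambda u,v:ray(ps,200+(u-540)/2.6,170+v/2.6)
print('top',tri(W(256.7,210),S(693,107)))
print('collar',tri(W(256,128),S(720,140)))
print('mark far end top',tri(W(251,120),S(738,152)))
for z in (.107,.110,.114): print(z,proj(ps,[.529,-.022,z]))
print('meas',200+(693-540)/2.6,170+107/2.6)
E
```

```text
top (array([ 0.5298, -0.0218,  0.1148]), np.float64(0.0005628080840563501))
collar (array([ 0.5624, -0.0118,  0.0582]), np.float64(0.010095157708562643))
mark far end top (array([ 0.572 , -0.0107,  0.0408]), np.float64(0.004066006829364508))
0.107 [258.4302 213.9555]
0.11 [258.4227 212.9232]
0.114 [258.4127 211.5403]
meas 258.84615384615387 211.15384615384616
```

Call:
carry_out([
  {"tx": -2.3,"ty": 3.7,"tz": 0,"yaw": 0},
  {"tx": -2.3,"ty": 3.7,"tz": 0,"yaw": 0},
  {"tx": -2.3,"ty": 3.7,"tz": 0,"yaw": 0},
  {"tx": -2.3,"ty": 3.7,"tz": 0,"yaw": 0},
  {"tx": -2.3,"ty": 3.7,"tz": 0,"yaw": 0},
  {"tx": -2.3,"ty": 3.7,"tz": 0,"yaw": 0},
  {"tx": 0,"ty": 0,"tz": 0,"yaw": 0},
  {"tx": 0,"ty": 0,"tz": 0,"yaw": 0},
], jaw=-1)

```text
time_s: 14.1
position: [0.4366, -0.2756, 0.2042]
tool_rot: [[0.97, 0.239, 0.039], [0.24, -0.971, -0.004], [0.037, 0.013, -0.999]]
ft_force: [-0.6, 0.4, 0.2]
grip_width: 0.0857
```

```bash
python3 - <<'E'
from plan import *
plan(.444,-.268,.037,-76.3);o=env.observe();print(o['tool_rot'][:,2])
p,im=snap('wrist','w5')
a=cv2.resize(im[90:330,130:430],(750,600),interpolation=cv2.INTER_CUBIC)
print((proj(p,[.444,-.268,.066],True)-[130,90])*2.5)
cv2.imwrite('pics/w5.png',a[:,:,::-1])
E
```

```text
pos [ 0.4366 -0.2756  0.2042] head -76.15 tool cm [ 0.2773 -0.7709 16.7381] F [-0.5979  0.3869  0.2419] w 0.08574135144475892 t 14.1 q [-46.1  19.5  84.7   1.5  74.1  29.6]
yaw rad 0.002577902730903939
after-yaw cm 0.8935419771652738 -0.560443841135978 16.72486654075182
[ 0.0389 -0.0035 -0.9992]
[352.8    253.4048]
```

View pics/w5.png

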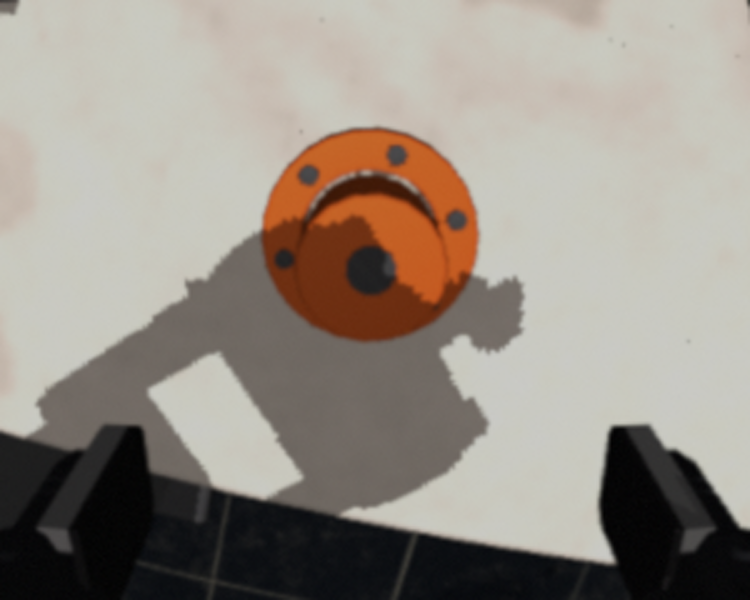

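The cap's top dot is at (371,271) and its flange circle is centred at (371,233).

```bash
python3 - <<'E'
from plan import *
p,im=pickle.load(open('pics/w5.pkl','rb'))
q=lambda u,v,z:atz(p,130+u/2.5,90+v/2.5,z,True)[:2]*1000
print('dot',q(371,271,.066)); F=[q(*c,.014) for c in [(263,233),(478,233),(371,127),(371,340)]]; print(F,(F[0]+F[1])/2,(F[2]+F[3])/2)
E
```

```text
dot [ 439.3993 -275.5738]
[array([ 431.8234, -232.2249]), array([ 452.6032, -317.8762]), array([ 484.1184, -264.9857]), array([ 397.3764, -286.1606])] [ 442.2133 -275.0505] [ 440.7474 -275.5732]
```

Call:
carry_out([
  {"tx": -0.2,"ty": -0.1,"tz": 2,"yaw": 0},
  {"tx": 0,"ty": 0,"tz": 2.5,"yaw": 0},
  {"tx": 0,"ty": 0,"tz": 2.5,"yaw": 0},
  {"tx": 0,"ty": 0,"tz": 2,"yaw": 0},
  {"tx": 0,"ty": 0,"tz": 1,"yaw": 0},
  {"tx": 0,"ty": 0,"tz": 0,"yaw": 0},
  {"tx": 0,"ty": 0,"tz": 0,"yaw": 0},
])

```text
time_s: 14.85
position: [0.4414, -0.2679, 0.1003]
tool_rot: [[0.967, 0.25, 0.038], [0.25, -0.968, -0.002], [0.037, 0.012, -0.999]]
ft_force: [-0.3, -0.2, 0.3]
grip_width: 0.0853
```

```bash
python3 - <<'E'
from plan import *
plan(.4403,-.2755,.04,-76.3);o=env.observe();print(o['tool_rot'][:,2])
E
```

```text
pos [ 0.4414 -0.2679  0.1003] head -75.52 tool cm [-0.5123  0.6405  6.0195] F [-0.2513 -0.247   0.3455] w 0.08530991453218947 t 14.85 q [-45.1  26.6  93.1   1.7  58.6  29.5]
yaw rad 0.013557035418090635
after-yaw cm -0.28221368382712675 0.7137962727106526 6.026419855861433
[ 0.0383 -0.002  -0.9993]
```

```bash
python3 - <<'E'
from plan import *
p,im=snap('wrist','w6')
h=cv2.cvtColor(im,cv2.COLOR_RGB2HSV); m=((h[...,0]<16)&(h[...,1]>150)&(h[...,2]>40)).astype(np.uint8)
k,l,st,ce=cv2.connectedComponentsWithStats(m); i=1+np.argmax(st[1:,4]); print(st[i])
c=(l==i); ys,xs=np.where(c)
# flange outer silhouette on z=.014 ; far half (upper rows) is flange
W=np.array([atz(p,x,y,.014,True)[:2] for x,y in zip(xs,ys)])*1000
hull=cv2.convexHull(W.astype(np.float32))[:,0]
from scipy.optimize import least_squares
r=least_squares(lambda v:np.hypot(hull[:,0]-v[0],hull[:,1]-v[1])-45,[440,-272],loss='soft_l1'); print(r.x,np.abs(r.fun).round(1))
x=least_squares(lambda v:np.hypot(hull[:,0]-v[0],hull[:,1]-v[1])-45,[440,-272],loss='cauchy',f_scale=.5).x; print(x)
plan(x[0]/1000,x[1]/1000,.04,-76.3)
E
```

```text
[  227   162   121   131 10796]
[ 436.52   -275.9924] [3.5 3.7 3.8 3.8 3.4 3.1 2.5 2.2 1.8 1.4 1.  0.3 1.3 1.6 1.8 2.6 1.  2.
 3.7 4.3 5.5 6.4 6.8 7.9 8.6 7.7 7.4 7.2 6.1 5.1 4.5 0.9 0.3 2.4 1.9 1.6
 1.3 0.4 0.1 1.1 1.8 2.5 2.8 3. ]
[ 439.6715 -274.9872]
pos [ 0.4414 -0.268   0.1004] head -75.53 tool cm [-0.5597  0.563   6.0332] F [-0.4653  0.6908 -0.4931] w 0.08527601684631553 t 14.9 q [-45.1  26.6  93.1   1.7  58.6  29.5]
yaw rad 0.013450136910374423
after-yaw cm -0.3289021710514479 0.6390563243747145 6.042579064121663
```

Call:
carry_out([
  {"tx": -0.5,"ty": 0.58,"tz": 0,"yaw": 0},
  {"tx": 0,"ty": 0,"tz": 0,"yaw": 0},
  {"tx": 0,"ty": 0,"tz": 1.5,"yaw": 0},
  {"tx": 0,"ty": 0,"tz": 1.5,"yaw": 0},
  {"tx": 0,"ty": 0,"tz": 1.5,"yaw": 0},
  {"tx": 0,"ty": 0,"tz": 0.8,"yaw": 0},
  {"tx": 0,"ty": 0,"tz": 0,"yaw": 0},
])

```text
time_s: 15.6
position: [0.4414, -0.2786, 0.0504]
tool_rot: [[0.968, 0.248, 0.046], [0.249, -0.968, -0.01], [0.042, 0.021, -0.999]]
ft_force: [-0.2, -0.7, -0.4]
grip_width: 0.0856
```

```bash
python3 - <<'E'
from plan import *
plan(.4399,-.2753,.04,-76.3)
E
```

```text
pos [ 0.4414 -0.2786  0.0504] head -75.63 tool cm [-0.1016 -0.3817  1.0258] F [-0.1824 -0.692  -0.4331] w 0.08562524143229164 t 15.6 q [-46.   31.2  95.6   1.9  50.9  28.4]
yaw rad 0.011712792642772559
after-yaw cm -0.06273773659542738 -0.3593478600353601 1.0368953820328235
```

Call:
carry_out([
  {"tx": -0.1,"ty": -0.36,"tz": 0.5,"yaw": 0},
  {"tx": 0,"ty": 0,"tz": 0.5,"yaw": 0},
  {"tx": 0,"ty": 0,"tz": 0,"yaw": 0},
])

```text
time_s: 15.9
position: [0.4403, -0.2759, 0.041]
tool_rot: [[0.968, 0.248, 0.048], [0.249, -0.969, -0.012], [0.043, 0.023, -0.999]]
ft_force: [-0.8, 0.7, -0.1]
grip_width: 0.0855
```

```bash
python3 - <<'E'
from plan import *
plan(.4399,-.2753,.04,-76.3)
E
```

```text
pos [ 0.4403 -0.2759  0.041 ] head -75.64 tool cm [-0.0261 -0.0657  0.0977] F [-0.77    0.6744 -0.1213] w 0.08553592927617346 t 15.9 q [-45.9  31.9  96.6   2.   49.2  28.5]
yaw rad 0.011476080783007587
after-yaw cm -0.022567068289530333 -0.06309764261661623 0.1002666539141453
```

Call:
carry_out([
  {"tx": 0,"ty": 0,"tz": 0.1,"yaw": 0},
  {"tx": 0,"ty": 0,"tz": 0,"yaw": 0},
  {"tx": 0,"ty": 0,"tz": 0,"yaw": 0},
  {"tx": 0,"ty": 0,"tz": 0,"yaw": 0},
  {"tx": 0,"ty": 0,"tz": 0,"yaw": 0},
  {"tx": 0,"ty": 0,"tz": 0,"yaw": 0},
  {"tx": 0,"ty": 0,"tz": 0,"yaw": 0},
], jaw=1, squeeze=50)

```text
time_s: 16.6
position: [0.4405, -0.276, 0.041]
tool_rot: [[0.968, 0.248, 0.048], [0.249, -0.968, -0.012], [0.044, 0.024, -0.999]]
ft_force: [0.4, -0.7, 0.2]
grip_width: 0.0529
```

```bash
python3 - <<'E'
from plan import *
plan(.4403,-.2755,.2,-76.3); print(env.observe()['tool_rot'][:,2])
E
```

```text
pos [ 0.4405 -0.276   0.041 ] head -75.63 tool cm [  0.6863   0.33   -15.879 ] F [ 0.3646 -0.6799  0.1988] w 0.05287169394530723 t 16.6 q [-45.9  31.9  96.6   2.   49.1  28.5]
yaw rad 0.011729715394046587
after-yaw cm -0.010357856059879584 -0.05245335483854821 -15.897172282690446
[ 0.0484 -0.0124 -0.9988]
```

Call:
carry_out([
  {"tx": 0,"ty": 0,"tz": -1.5,"yaw": 0},
  {"tx": 0,"ty": 0,"tz": -2.5,"yaw": 0},
  {"tx": 0,"ty": 0,"tz": -3,"yaw": 0},
  {"tx": 0,"ty": 0,"tz": -3,"yaw": 0},
  {"tx": 0,"ty": 0,"tz": -3,"yaw": 0},
  {"tx": 0,"ty": 0,"tz": -3,"yaw": 0},
  {"tx": 0,"ty": 0,"tz": 0,"yaw": 0},
])

```text
time_s: 17.3
position: [0.4319, -0.2734, 0.2053]
tool_rot: [[0.968, 0.248, 0.045], [0.249, -0.969, -0.009], [0.041, 0.02, -0.999]]
ft_force: [0.0, -0.4, -2.9]
grip_width: 0.0528
```

```bash
python3 - <<'E'
from plan import *
plan(.530,-.022,.2,-76.3); print(env.observe()['tool_rot'][:,2])
E
```

```text
pos [ 0.4319 -0.2734  0.2053] head -75.63 tool cm [ 15.7256 -21.9263   0.7421] F [ 0.0036 -0.3523 -2.8983] w 0.052806251113394945 t 17.3 q [-46.4  18.8  85.7   1.6  73.4  28.8]
yaw rad 0.011622449348519958
after-yaw cm 15.487030298729568 -22.101667965069872 0.5260656797330732
[ 0.0447 -0.0088 -0.999 ]
```

Call:
carry_out([
  {"tx": 1.9,"ty": -2.6,"tz": 0,"yaw": 0},
  {"tx": 1.9,"ty": -2.6,"tz": 0,"yaw": 0},
  {"tx": 1.9,"ty": -2.6,"tz": 0,"yaw": 0},
  {"tx": 1.9,"ty": -2.6,"tz": 0,"yaw": 0},
  {"tx": 1.9,"ty": -2.6,"tz": 0,"yaw": 0},
  {"tx": 1.9,"ty": -2.6,"tz": 0,"yaw": 0},
  {"tx": 1.9,"ty": -2.6,"tz": 0,"yaw": 0},
  {"tx": 1.5,"ty": -2,"tz": 0,"yaw": 0},
  {"tx": 0,"ty": 0,"tz": 0,"yaw": 0},
  {"tx": 0,"ty": 0,"tz": 0,"yaw": 0},
  {"tx": 0,"ty": 0,"tz": 0,"yaw": 0},
])

```text
time_s: 18.4
position: [0.5251, -0.0318, 0.1971]
tool_rot: [[0.969, 0.246, 0.031], [0.246, -0.969, -0.004], [0.029, 0.011, -1.0]]
ft_force: [0.1, 0.6, -1.8]
grip_width: 0.0533
```

```bash
python3 - <<'E'
from plan import *
plan(.530,-.022,.165,-76.3); print(env.observe()['tool_rot'][:,2])
E
```

```text
pos [ 0.5251 -0.0318  0.1971] head -75.77 tool cm [ 0.6256 -0.8699  3.2218] F [ 0.1373  0.5669 -1.7645] w 0.05330988613292799 t 18.4 q [-16.5  20.9  83.8   0.3  73.6  59.2]
yaw rad 0.009247702219499188
after-yaw cm 0.7112613778152019 -0.8400474177060206 3.2118938891188
[ 0.031  -0.0039 -0.9995]
```

Call:
carry_out([
  {"tx": 0.4,"ty": -0.45,"tz": 0,"yaw": 0},
  {"tx": 0.3,"ty": -0.4,"tz": 1,"yaw": 0},
  {"tx": 0,"ty": 0,"tz": 1,"yaw": 0},
  {"tx": 0,"ty": 0,"tz": 0.5,"yaw": 0},
  {"tx": 0,"ty": 0,"tz": 0,"yaw": 0},
  {"tx": 0,"ty": 0,"tz": 0,"yaw": 0},
  {"tx": 0,"ty": 0,"tz": 0,"yaw": 0},
])

```text
time_s: 19.1
position: [0.5301, -0.0236, 0.1688]
tool_rot: [[0.97, 0.242, 0.029], [0.242, -0.97, -0.004], [0.027, 0.011, -1.0]]
ft_force: [-0.7, 0.6, -2.0]
grip_width: 0.053
```

```bash
python3 - <<'E'
from plan import *
plan(.531,-.0225,.15,-76.3); print(env.observe()['tool_rot'][:,2])
p,im=snap('wrist','w7'); ps,s=snap('side','s7')
a=cv2.resize(im[100:340,150:410],(520,480),interpolation=cv2.INTER_CUBIC); b=cv2.resize(s[150:280,200:300],(280,364),interpolation=cv2.INTER_CUBIC)
c=np.zeros((480,800,3),np.uint8); c[:,:520]=a; c[:364,520:]=b
cv2.imwrite('pics/w7.png',c[:,:,::-1])
E
```

```text
pos [ 0.5301 -0.0236  0.1688] head -76.0 tool cm [ 0.0661 -0.1055  1.8799] F [-0.662   0.6305 -1.9856] w 0.05295340558464255 t 19.1 q [-15.5  23.   85.5   0.2  69.8  60.5]
yaw rad 0.005270117959550899
after-yaw cm 0.11618539812198238 -0.08641700443351827 1.8784403628998607
[ 0.0287 -0.0037 -0.9996]
```

View pics/w7.png

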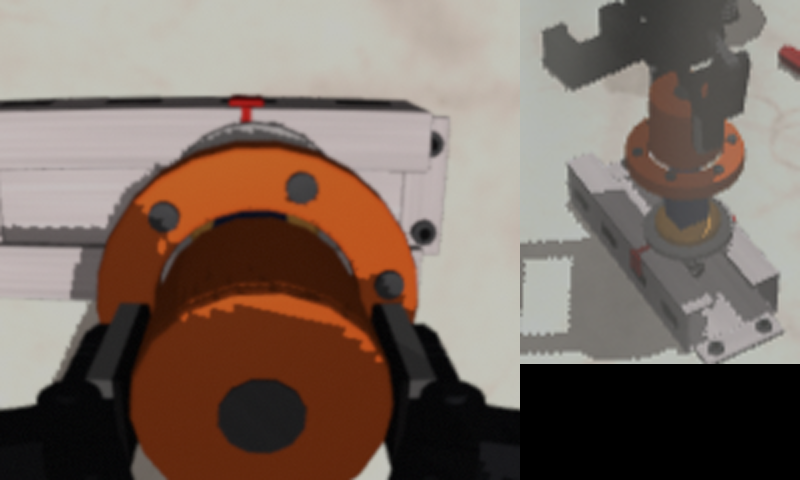

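The cap hangs level over the nut: flange top (257,142), collar top (253,122). The side view shows the block under the cap's middle.

```bash
python3 - <<'E'
from plan import *
p,im=pickle.load(open('pics/w7.pkl','rb'))
q=lambda u,v,z:atz(p,150+u/2,100+v/2,z,True)[:2]*1000
ax=np.array([.97,.242])
print('flange top',q(257,142,.142)-45*ax,'LR',(q(97,290,.142)+q(418,290,.142))/2,np.linalg.norm(q(97,290,.142)-q(418,290,.142)))
print('collar top',q(253,122,.06)-36*ax); print('cap topdot',q(262,416,.194))
print('mark far',q(246,102,.047))
E
```

```text
flange top [530.2007 -23.6224] LR [534.5779 -22.6272] 87.81340076622838
collar top [531.9928 -21.9793]
cap topdot [530.0268 -24.3155]
mark far [572.1757  -9.1098]
```

Call:
carry_out([
  {"tx": 0.15,"ty": -0.14,"tz": 0,"yaw": 0},
  {"tx": 0,"ty": 0,"tz": 0.8,"yaw": 0},
  {"tx": 0,"ty": 0,"tz": 0.8,"yaw": 0},
  {"tx": 0,"ty": 0,"tz": 0.5,"yaw": 0},
  {"tx": 0,"ty": 0,"tz": 0,"yaw": 0},
  {"tx": 0,"ty": 0,"tz": 0,"yaw": 0},
])

```text
time_s: 19.8
position: [0.532, -0.0217, 0.1461]
tool_rot: [[0.97, 0.242, 0.029], [0.242, -0.97, -0.004], [0.027, 0.011, -1.0]]
ft_force: [0.1, 0.2, -0.8]
grip_width: 0.053
```

```bash
python3 - <<'E'
from plan import *
plan(.5315,-.022,.112,-76.3); print(env.observe()['tool_rot'][:,2])
E
```

```text
pos [ 0.532  -0.0217  0.1461] head -75.99 tool cm [-0.1473 -0.0243  3.4077] F [ 0.0569  0.1853 -0.7509] w 0.052992948961396016 t 19.8 q [-15.2  24.7  87.1   0.2  66.6  60.7]
yaw rad 0.005423949126325745
after-yaw cm -0.05399807100069363 0.012644244517643155 3.4104771744917564
[ 0.0291 -0.0038 -0.9996]
```

Call:
carry_out([
  {"tx": -0.1,"ty": 0,"tz": 1,"yaw": 0},
  {"tx": 0,"ty": 0,"tz": 1,"yaw": 0},
  {"tx": -0.04,"ty": 0,"tz": 0.8,"yaw": 0},
  {"tx": 0,"ty": 0,"tz": 0.4,"yaw": 0},
  {"tx": 0,"ty": 0,"tz": 0,"yaw": 0},
])

```text
time_s: 20.3
position: [0.5314, -0.0223, 0.1109]
tool_rot: [[0.97, 0.242, 0.029], [0.242, -0.97, -0.004], [0.027, 0.01, -1.0]]
ft_force: [0.2, 0.0, -1.7]
grip_width: 0.053
```

```bash
python3 - <<'E'
from plan import *
plan(.5315,-.022,.102,-76.3); print(env.observe()['tool_rot'][:,2])
E
```

```text
pos [ 0.5314 -0.0223  0.1109] head -76.0 tool cm [-0.0064 -0.0332  0.8939] F [ 0.2435  0.0305 -1.6549] w 0.05299529259522676 t 20.3 q [-15.3  27.2  89.7   0.3  61.5  60.6]
yaw rad 0.005290395891373332
after-yaw cm 0.01756831868298493 -0.023939061896990743 0.8940440777429531
[ 0.0286 -0.0036 -0.9996]
```

Over the block with no contact. Now onto the spigot, gently.

Call:
carry_out([
  {"tx": 0,"ty": -0.03,"tz": 0.3,"yaw": 0},
  {"tx": 0,"ty": 0,"tz": 0.3,"yaw": 0},
  {"tx": 0,"ty": 0,"tz": 0.2,"yaw": 0},
  {"tx": 0,"ty": 0,"tz": 0,"yaw": 0},
])

```text
time_s: 20.7
position: [0.532, -0.0221, 0.1028]
tool_rot: [[0.97, 0.242, 0.03], [0.242, -0.97, -0.004], [0.028, 0.011, -1.0]]
ft_force: [-0.4, 0.7, -1.4]
grip_width: 0.0526
```

Call:
carry_out([
  {"tx": -0.05,"ty": 0,"tz": 0.12,"yaw": 0},
  {"tx": 0,"ty": 0,"tz": 0.1,"yaw": 0},
  {"tx": 0,"ty": 0,"tz": 0.05,"yaw": 0},
])

```text
time_s: 21.0
position: [0.5324, -0.0229, 0.1016]
tool_rot: [[0.97, 0.242, 0.033], [0.242, -0.97, -0.006], [0.031, 0.014, -0.999]]
ft_force: [-2.3, -1.3, 4.4]
grip_width: 0.0526
```

Call:
carry_out([
  {"tx": 0,"ty": 0,"tz": 0,"yaw": 0},
  {"tx": 0,"ty": 0,"tz": 0,"yaw": 0},
  {"tx": 0,"ty": 0,"tz": 0,"yaw": 0},
  {"tx": 0,"ty": 0,"tz": 0,"yaw": 0},
  {"tx": 0,"ty": 0,"tz": 0,"yaw": 0},
  {"tx": 0,"ty": 0,"tz": 0,"yaw": 0},
], jaw=-1)

```text
time_s: 21.6
position: [0.5323, -0.0225, 0.101]
tool_rot: [[0.97, 0.242, 0.033], [0.242, -0.97, -0.005], [0.031, 0.013, -0.999]]
ft_force: [-0.1, -0.0, 0.7]
grip_width: 0.0855
```

Call:
carry_out([
  {"tx": 0.1,"ty": 0,"tz": -1.5,"yaw": 0},
  {"tx": 0.1,"ty": 0,"tz": -2,"yaw": 0},
  {"tx": 0.1,"ty": 0,"tz": -3,"yaw": 0},
  {"tx": 0,"ty": 0,"tz": -3,"yaw": 0},
  {"tx": 0,"ty": 0,"tz": -3,"yaw": 0},
  {"tx": 0,"ty": 0,"tz": 0,"yaw": 0},
  {"tx": 0,"ty": 0,"tz": 0,"yaw": 0},
  {"tx": 0,"ty": 0,"tz": 0,"yaw": 0},
])

```text
time_s: 22.4
position: [0.5303, -0.0208, 0.2291]
tool_rot: [[0.97, 0.242, 0.029], [0.242, -0.97, -0.004], [0.027, 0.011, -1.0]]
ft_force: [-0.0, -0.1, 0.1]
grip_width: 0.0856
```

```bash
python3 - <<'E'
from plan import *
plan(.5315,-.022,.102,-76.3)
ps,s=snap('side','s8'); pc,c=snap('scene','c8'); p,im=snap('wrist','w8')
cs=s[150:280,195:305]; cs=cs.copy()
o=np.zeros((600,800,3),np.uint8)
a=cv2.resize(cs,(330,390),interpolation=cv2.INTER_CUBIC); o[:390,:330]=a
b=cv2.resize(im[60:360,100:440],(465,410),interpolation=cv2.INTER_CUBIC); o[:410,335:]=b
d=cv2.resize(c[190:270,220:330],(250,182),interpolation=cv2.INTER_CUBIC); o[415:597,335:585]=d
cv2.imwrite('pics/f8.png',o[:,:,::-1])
E
```

```text
pos [ 0.5303 -0.0208  0.2291] head -75.99 tool cm [-0.2585  0.0108 12.7088] F [-0.0297 -0.1013  0.1425] w 0.08562892982811991 t 22.4 q [-15.1  19.8  79.9   0.2  78.7  60.8]
yaw rad 0.005337107457287528
after-yaw cm 0.08753142736837403 0.1439250888051911 12.710287528728953
```

View pics/f8.png

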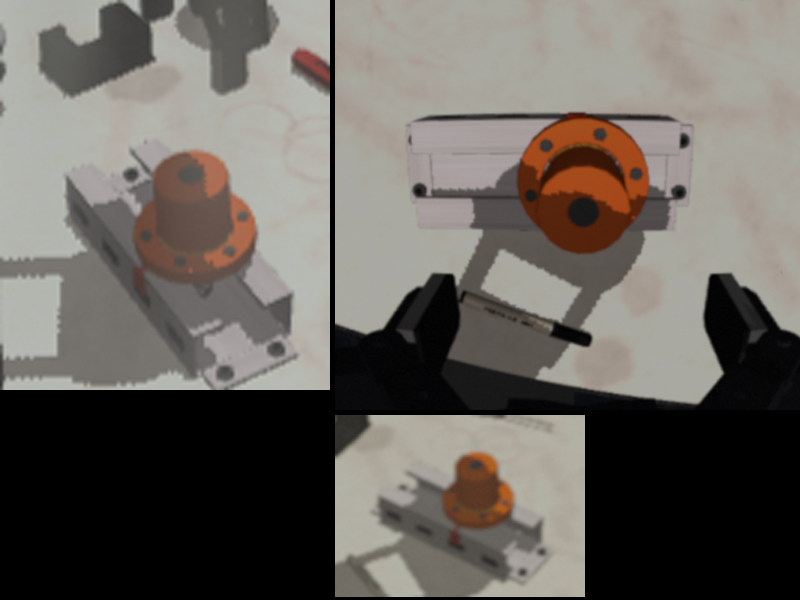

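The cap sits level over the nut, top dot at side crop (191,174) and wrist crop (583,212). I'll triangulate the dot, which should be at z = 126 mm, then hand in.

```bash
python3 - <<'E'
from plan import *
p,_=pickle.load(open('pics/w8.pkl','rb')); ps,_=pickle.load(open('pics/s8.pkl','rb'))
o1,d1=ray(p,100+(583-335)/1.3676,60+212/1.3667,True); o2,d2=ray(ps,195+191/3,150+174/3)
t,*_=np.linalg.lstsq(np.stack([d1,-d2],1),o2-o1,rcond=None); P=o1+d1*t[0];Q=o2+d2*t[1]
z=((P+Q)/2)[2]; print(P,Q,z)
if abs(z-.126)<.004: print('closing',env.close_job())
E
```

```text
[ 0.5283 -0.0237  0.1261] [ 0.529  -0.0241  0.1259] 0.12602626071997325
the job is handed in; nothing more can be done
closing None
```

The channel nut is caught in the rail at the red mark and the orange cap is seated on it. I handed the job in at about 22.5 s of the 58 s allowed. No verdict is reported, so what follows rests on my own checks.

**Nut:** I took the smallest nut from the black cradle and lowered it lengthwise through the slot. I pressed it until the collar met the lips (about 30 N), turned it a quarter turn, then let it rise and released it. Two cameras put the top of its grip block at z = 115 mm, where 114 mm is expected when caught. It sits about 3 to 4 mm along the rail from the mark, against 20 mm allowed.

**Cap:** It went over the block and spigot with no force and met the collar at about 4 N, then I released it. Two cameras put its top at z = 126.0 mm, exactly the flush height. In the last pictures it stands level, and the bystanders near the rail look undisturbed; the pliers and brass weight were outside those crops.

**Checks that disagreed:**
- Estimates of the nut's centre across the rail differed by up to 3 mm between views (x = 529 to 532 mm), which is near the camera calibration error.
- The tool tilted up to about 3° while pressing the nut. After release the nut's height matched, and it looked upright.

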